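Find the tea tin that a spare lid belongs to

TASK

One unmarked tea-tin lid lies on the red tray: find the open tin on the stand that it belongs to, trying it in the smallest tin first and going up one tin at a time, and leave it fully home, set down and not dropped, in the first tin that it goes into. The tins stand a little off-centre in their recesses, so press only lightly and feel about for the mouth before you give a tin up as too small. Leave the two lids on the cork mat, the teapot and the spoon rest where they are.

Things in the scene. Friction and masses are not known exactly. Their poses are not given: they have to be found in the camera images.
- lid_p: One of three look-alike aluminium tin lids (lid_p, lid_q, lid_r): round flange 70 mm across, black bar knob. Origin: centre of the plug's flat underside, z up. Above it: plug z = 0 to 10 mm, flange 10 to 12.5 mm, knob 12.5 to 36.5 mm, centred, 36 mm long along the lid's x, 14 mm wide along its y. 50 to 90 g. One of the three lies on the tray, two on the mat; which one changes.
- lid_q: As lid_p, the same outside and origin. The plugs of the three lids differ: 44.6, 49.6 and 54.6 mm across, one for each tin; nobody noted which lid has which, so it is found by trying.
- lid_r: As lid_p, the same outside and origin, again another plug. The lowest 1.6 mm of every plug tapers in by 1 mm all round. Under a lid, a tin gives on its cork pad: about 1 mm for 6 N pressed down; it does not shift sideways under less than 25 N.
- stand: Low wooden stand, 100 (x) by 300 mm (y), edge 20 mm high, fixed, facing any way; origin: centre of its underside. Three open tins in a row along its y, 100 mm apart, small at -y, large at +y. A lid has 1.4 mm play in its tin, more in larger ones, cannot enter smaller ones. Home: flange on rim, origin 10 mm below it. Press below 20 N.
- mouth_small (a point): Centre of the stand's small recess, at rim height of the small tin in it (80 mm above the table); z up. The tin: open aluminium, bore 46 mm, rim 4 mm wide (outside diameter 54 mm), 70 mm tall. The tin itself stands 2.5 to 4.5 mm off this point, to a side that is not measured (at most 4 mm along the stand's x or y).
- mouth_medium (a point): Centre of the stand's medium recess, at rim height of the medium tin in it (90 mm above the table); z up. The tin: open aluminium, bore 51 mm, rim 4 mm wide (outside diameter 59 mm), 80 mm tall. The tin itself stands 2.5 to 4.5 mm off this point, to a side that is not measured (at most 4 mm along the stand's x or y).
- mouth_large (a point): Centre of the stand's large recess, at rim height of the large tin in it (100 mm above the table); z up. The tin: open aluminium, bore 56 mm, rim 4 mm wide (outside diameter 64 mm), 90 mm tall. The tin itself stands 2.5 to 4.5 mm off this point, to a side that is not measured (at most 4 mm along the stand's x or y).
- tray: Red lacquered plastic tray, fixed, 260 mm (x) by 220 mm (y), floor 4 mm thick, walls 4 mm thick and 20 mm high. Origin: centre of its underside, on the table. One lid lies on its floor, plug down.
- mat: Cork mat, fixed, 260 mm (x) by 130 mm (y), 4 mm thick. Origin: centre of its underside. Two lids lie on it, plug down; they stay there.
- teapot: Tall aluminium teapot, loose, 117 mm across the foot, 214 mm high with its black knob, spout to +x, black handle to -x. Origin: centre of its underside. Leave alone.
- spoon_rest: White ceramic spoon rest, loose, round dish 90 mm across, 14 mm high, with a tongue to its -x. Origin: centre of the dish's underside. Leave alone.

How it is judged:
On the way, in this order (a step that is already met when the one before it is completed fails the run):
1. the lid is tried in the smallest tin: it rests on the rim or enters the mouth (((horizontal distance between lid_p and mouth_small below 0.008 m and z of lid_p in the frame of mouth_small below 0.002 m) or (horizontal distance between lid_q and mouth_small below 0.008 m and z of lid_q in the frame of mouth_small below 0.002 m and contact force between lid_q and stand above 0.5 N) or (horizontal distance between lid_r and mouth_small below 0.008 m and z of lid_r in the frame of mouth_small below 0.002 m and contact force between lid_r and stand above 0.5 N))).
2. it goes into the smallest tin if it fits there; otherwise it is tried in the medium tin (((horizontal distance between lid_p and mouth_small below 0.008 m and z of lid_p in the frame of mouth_small below -0.002 m) or (horizontal distance between lid_q and mouth_medium below 0.008 m and z of lid_q in the frame of mouth_medium below 0.002 m) or (horizontal distance between lid_r and mouth_medium below 0.008 m and z of lid_r in the frame of mouth_medium below 0.002 m and contact force between lid_r and stand above 0.5 N))).
3. the lid is fully home in its own tin and let go (((horizontal distance between lid_p and mouth_small below 0.008 m and z of lid_p in the frame of mouth_small below -0.0085 m and contact force between the fingers and lid_p below 0.1 N) or (horizontal distance between lid_q and mouth_medium below 0.008 m and z of lid_q in the frame of mouth_medium below -0.0085 m and contact force between the fingers and lid_q below 0.1 N) or (horizontal distance between lid_r and mouth_large below 0.008 m and z of lid_r in the frame of mouth_large below -0.0085 m and contact force between the fingers and lid_r below 0.1 N))), for 0.2 s.
At the end, for the whole second after the job is handed in: The tray lid is in the smallest tin it enters, level (0.05 rad), within 1.5 mm of fully home, at rest, let go; the other lids lie on the mat within 20 mm of their start; the teapot is upright, it and the spoon rest within 20 mm of their start (((horizontal distance between lid_p and mouth_small below 0.008 m and z of lid_p in the frame of mouth_small below -0.0085 m and contact force between the fingers and lid_p below 0.1 N and angle between lid_p's own z axis and vertical below 0.05 rad and linear speed of lid_p below 0.01 m/s and horizontal distance between each of lid_q, lid_r and mat below 0.11 m and distance of each of lid_q, lid_r from where it was at the start of the episode below 0.02 m) or (horizontal distance between lid_q and mouth_medium below 0.008 m and z of lid_q in the frame of mouth_medium below -0.0085 m and contact force between the fingers and lid_q below 0.1 N and angle between lid_q's own z axis and vertical below 0.05 rad and linear speed of lid_q below 0.01 m/s and horizontal distance between each of lid_p, lid_r and mat below 0.11 m and distance of each of lid_p, lid_r from where it was at the start of the episode below 0.02 m) or (horizontal distance between lid_r and mouth_large below 0.008 m and z of lid_r in the frame of mouth_large below -0.0085 m and contact force between the fingers and lid_r below 0.1 N and angle between lid_r's own z axis and vertical below 0.05 rad and linear speed of lid_r below 0.01 m/s and horizontal distance between each of lid_p, lid_q and mat below 0.11 m and distance of each of lid_p, lid_q from where it was at the start of the episode below 0.02 m)) and angle between teapot's own z axis and vertical below 0.1 rad and distance of each of teapot, spoon_rest from where it was at the start of the episode below 0.02 m); the robot touches nothing.
It fails at once if a lid is pressed on a tin or the stand with more than 20 N (contact force between any of lid_p, lid_q, lid_r and stand above 20 N).
It fails at once if a lid is put into a tin larger than its own ((horizontal distance between lid_p and mouth_medium below 0.008 m and z of lid_p in the frame of mouth_medium below -0.003 m) or (horizontal distance between lid_p and mouth_large below 0.008 m and z of lid_p in the frame of mouth_large below -0.003 m) or (horizontal distance between lid_q and mouth_large below 0.008 m and z of lid_q in the frame of mouth_large below -0.003 m)).
It fails at once if a lid is dropped: it moves at over 0.25 m/s while the fingers do not hold it ((linear speed of lid_p above 0.25 m/s and contact force between the fingers and lid_p below 0.5 N) or (linear speed of lid_q above 0.25 m/s and contact force between the fingers and lid_q below 0.5 N) or (linear speed of lid_r above 0.25 m/s and contact force between the fingers and lid_r below 0.5 N)).
It fails at once if the teapot is tipped (angle between teapot's own z axis and vertical above 0.35 rad).
It also fails if it takes over 72 s, if anything falls off the work surface, if the arm or the gripper's body presses on something with over 40 N, if the wrist force passes 120 N, or if a joint passes its speed limit or range.

ROBOT

A 7-joint arm with a two-finger parallel gripper is mounted at the origin on the work surface. World frame = base frame: x ahead of the robot, y to its left, z up, the work surface at z = 0. Lengths are in m, angles in rad, forces in N, time in s.
With the tool pointing down it reaches from about 0.425 to 0.925 m from the base axis. Payload 6.8 kg.
Tool frame: the origin (TCP) lies midway between the tips of the shut fingers; the grasp point (between the pads) lies 19 mm behind it; z points along the fingers, y is the line along which they close (so a half turn about z gives the same grasp; the last joint's range is limited). The gripper opens to 85 mm and grips with 20 to 120 N. Pads are 22 mm wide; open, the fingers measure 114 mm over their backs; the gripper's body (76 mm by 85 mm) begins 54 mm behind the grasp point. The pads swing forward as they close: fully open they stand 13 mm farther back than shut.
Start: joints at [-1.27, 0.477, 0.022, 1.555, -0.011, 1.109, -0.083], TCP at [0.268, 0.619, 0.231] pointing down, gripper open.
Joint ranges: [-2.96, 2.96], [-0.34, 2.1], [-1.41, 1.46], [0.24, 2.44], [-1.37, 4.51], [0.17, 1.92], [-2.96, 2.96]. Speed limits (rad/s): [2.39, 2.39, 3.14, 3.14, 3.14, 3.14, 3.14].

INTERFACE

Orientations are given as a unit quaternion [w, x, y, z].
In Python, from cell import env, kinematics, monitor, cams, spot_in, mark_of gives the robot as it stands. Calls block until the motion is done:
- env.reach(position, orientation): joint-space move of the TCP to a pose.
- env.movel(position, velocity=0.15, rot=None, stop_force=None): straight line of the TCP; rot=None keeps the orientation; velocity is the mean speed in m/s. With stop_force (N) it stops when the force on the tool has changed by that much, and returns True; else False.
- env.goto_joints(angles): joint-space move.
- env.grip(opening, f_grip=None): finger opening in m; f_grip is the grip in N (None keeps the last); returns when the fingers have stopped.
- env.dwell(seconds).
- kinematics.inverse_kinematics(position, orientation): joint angles nearest the present ones, or None.
- monitor.get_state(): the state.
- cams.camera(name): name is "side" or "top"; returns (picture, depth): 420x560x3 uint8, blue, green, red; 420x560 float32, m along the optical axis (not along the pixel's ray), 0 where there is no reading.
- cams.calibration(name): a dict with "fx", "fy", "cx", "cy" (pixels), "rvec" (rotation vector, rad) and "tvec" (3), from world to camera coordinates, as OpenCV has them. Camera axes: x right, y down, z forward; pixel columns grow to the right and rows downward; lengths in m; the calibration is good to about 2 mm. A picture is of the moment at which its call begins. calibration takes no time and is no camera call.
A pose or a line that the arm cannot do raises env.PlanningError and nothing moves.
- env.job_done(): hands the job in; it is judged then, once.
Trained networks look in the newest picture that a camera, given by its name, has taken for a name from the list of things; names that differ only in an ending like _2 or _b are one class to them, and where a whole thing is asked for, a point or a joint stands for the part that bears it (a point fixed in the world has none). Each returns a list of dicts, best first, with "score" (0 to 1); they miss things now and then, are a little off and sometimes report something else, mostly with a low value. They report only what shows in the picture. A call takes as long as a camera call.
- spot_in(query, camera): "at" ([x, y, z] in m, in the coordinates of the camera as it stood for that picture, good to about 4 mm: the middle of the surface that is visible of it).
- mark_of(query, camera): "at" ([x, y, z] in m, in the coordinates of the camera as it stood for that picture, good to about 4 mm: a listed point, or the origin of a listed thing).
The state is a dict: "time": time; "qpos": joint angles; "joint_velocities": joint speeds; "joint_torque": joint torques, N m; "tcp_pos": TCP position; "orientation": TCP orientation; "force": force on the tool from outside, world axes, zero at the start; "torque": the same for the moment, N m; "opening": finger opening in m; "gripper_force": force on a finger pad.
Only numpy, scipy, OpenCV 4.12 (cv2) and the standard library are available. Lean on these libraries where they do the work, as an engineer would, in place of code of your own. Each camera call takes 0.05 s, during which the arm holds its last target. There are 200 camera calls.

## Working session

There is one attempt and no reset: what is moved stays moved. The work goes in short steps, each a Python script; the robot and the scene stay as the last script left them, time stands still between calls to the robot, and variables do not carry over. Pictures are saved under pics/ and viewed, at most 10 in all, crops included, and the job is handed in when it is done.

```bash
mkdir -p pics; ls; cat > h.py <<'E'
import numpy as np, cv2
from cell import env, kinematics, monitor, cams, spot_in, mark_of
def T(cam):
    c=cams.calibration(cam); R,_=cv2.Rodrigues(np.array(c["rvec"],float)); return c,R,np.array(c["tvec"],float).ravel()
def w(p,cam):
    c,R,t=T(cam); return R.T@(np.array(p)-t)
def cloud(cam,d):
    c,R,t=T(cam); v,u=np.mgrid[0:420,0:560]
    P=np.stack([(u-c["cx"])/c["fx"]*d,(v-c["cy"])/c["fy"]*d,d],-1)
    return (P-t)@R
E
python3 - <<'E'
from h import *
np.set_printoptions(precision=4,suppress=True)
for cam in("top","side"):
    im,d=cams.camera(cam); cv2.imwrite(f"pics/{cam}0.png",im); np.save(f"{cam}0.npy",d)
    c,R,t=T(cam); print(cam,c["fx"],"pos",-R.T@t,"fwd",R[2])
    for q in["mouth_small","mouth_medium","mouth_large","stand","lid_p","tray","mat","teapot","spoon_rest"]:
        print(q,[(round(r["score"],2),w(r["at"],cam)) for r in mark_of(q,cam)[:4]])
s=monitor.get_state();print(s)
E
```

```text
cell.py
pics
top 499.70407246445916 pos [ 0.3281 -0.0357  1.4863] fwd [ 0.1894  0.0009 -0.9819]
mouth_small []
mouth_medium [(0.94, array([0.5506, 0.0624, 0.089 ]))]
mouth_large [(0.78, array([0.4595, 0.1002, 0.1001]))]
stand [(0.84, array([0.5499, 0.0678, 0.0003]))]
lid_p [(0.93, array([ 0.4222, -0.5266,  0.0014])), (0.92, array([ 0.5463, -0.5195,  0.0062])), (0.71, array([ 0.521 , -0.2571,  0.0038]))]
tray [(0.65, array([ 0.5007, -0.2622,  0.0034])), (0.35, array([0.5582, 0.4461, 0.0015]))]
mat [(0.64, array([ 0.4877, -0.5168,  0.0034]))]
teapot [(0.83, array([0.5633, 0.4407, 0.0021]))]
spoon_rest [(0.92, array([ 0.7699, -0.2134, -0.0024])), (0.39, array([ 0.4244, -0.5251,  0.0032]))]
side 433.38824183769106 pos [ 0.4466 -1.198   0.9654] fwd [ 0.1039  0.7959 -0.5965]
mouth_small [(0.55, array([0.6462, 0.0324, 0.0786])), (0.28, array([ 0.5469, -0.5221,  0.0032]))]
mouth_medium [(0.58, array([0.5469, 0.0668, 0.087 ]))]
mouth_large [(0.79, array([0.453 , 0.0981, 0.0941]))]
stand [(0.66, array([0.5516, 0.0648, 0.0027]))]
lid_p [(0.88, array([ 0.5175, -0.2572,  0.0022])), (0.72, array([
[... 195 characters left out ...]
.5174, -0.0021]))]
teapot [(0.65, array([ 0.5624,  0.4466, -0.0021])), (0.43, array([ 0.5223, -0.2549,  0.0059]))]
spoon_rest [(0.67, array([ 0.7724, -0.2141, -0.0035]))]
{'time': 1.0, 'qpos': array([-1.2701,  0.477 ,  0.0224,  1.5554, -0.0115,  1.1093, -0.0831]), 'joint_velocities': array([ 0.0007,  0.0017,  0.0006, -0.0014, -0.0009, -0.0004,  0.0012]), 'joint_torque': array([ -0.0007, -59.6336,   1.6061, -28.1551,   0.0125,   0.0014,
        -0.    ]), 'tcp_pos': array([0.2683, 0.6194, 0.2313]), 'orientation': array([0.    , 0.203 , 0.9792, 0.    ]), 'force': array([0.0762, 0.3802, 0.0364]), 'torque': array([ 0.0223,  0.0049, -0.0002]), 'gripper_force': 0.0, 'opening': 0.08541552466921605}
```

View pics/top0.png

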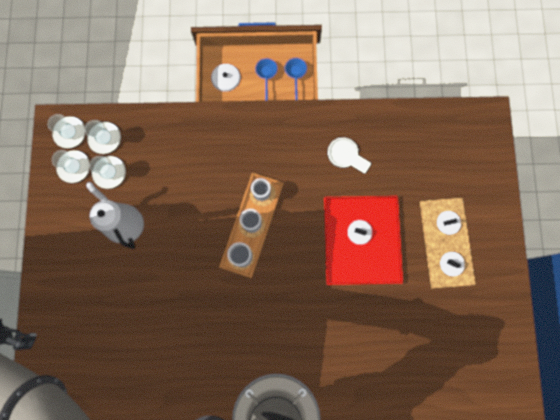

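View pics/side0.png

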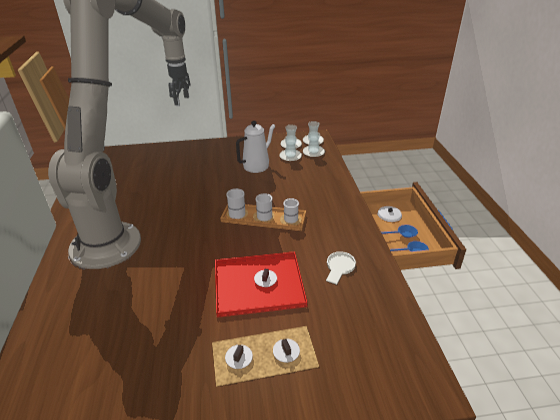

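The top view shows the tray lid at about (360,232) with its knob roughly horizontal. The tins are at (261,188) small, (251,220) medium and (240,254) large. The side view shows all of these unobstructed.

```bash
python3 - <<'E'
from h import *
np.set_printoptions(precision=4,suppress=True)
for cam in("top","side"):
    im=cv2.imread(f"pics/{cam}0.png"); d=np.load(f"{cam}0.npy"); P=cloud(cam,d); X,Y,Z=P[...,0],P[...,1],P[...,2]
    print(cam,"table z",np.median(Z[(abs(X-.6)<.03)&(abs(Y+.1)<.03)]))
    r=np.hypot(X-.521,Y+.257)<.045
    m=r&(Z>.03)&(Z<.05); k=P[m]; print("knob n",m.sum(),"mean",k.mean(0))
    dk=r&(im.max(-1)<90)&(Z>.02); q=P[dk][:,:2]; ev,V=np.linalg.eigh(np.cov(q.T)); print("dark",len(q),q.mean(0),"yaw",np.degrees(np.arctan2(V[1,1],V[0,1]))%180,np.sqrt(ev))
    f=r&(Z>.012)&(im.min(-1)>120)
    hull=lambda a:cv2.minEnclosingCircle(a.astype(np.float32))
    print("lid circ",hull(P[r&(Z>.011)&(Z<.022)][:,:2]))
    s=(np.hypot(X-.55,Y-.066)<.2)&(Z>.013)&(Z<.026)
    print("stand",s.sum(),cv2.minAreaRect(P[s][:,:2].astype(np.float32)))
    for n,c,h in(("S",(.646,.034),.08),("M",(.5506,.065),.09),("L",(.458,.1),.1)):
        t=(np.hypot(X-c[0],Y-c[1])<.045)&(Z>h-.008)&(Z<h+.008); print(n,t.sum(),hull(P[t][:,:2]),P[t].mean(0))
E
```

```text
top table z 0.0006348043043012623
knob n 65 mean [ 0.5189 -0.2551  0.0407]
dark 35 [ 0.5196 -0.256 ] yaw 74.23612579888962 [0.0029 0.0084]
lid circ ((0.5245925188064575, -0.2540910243988037), 0.040231529623270035)
stand 1116 ((0.5487667918205261, 0.06423857063055038), (0.10073162615299225, 0.30066823959350586), 70.79496002197266)
S 97 ((0.6444670557975769, 0.033863700926303864), 0.027981746941804886) [0.6446 0.0343 0.0805]
M 93 ((0.5519307255744934, 0.063323475420475), 0.029382292181253433) [0.5537 0.0635 0.0905]
L 112 ((0.45344820618629456, 0.09337412565946579), 0.03212699294090271) [0.4548 0.0944 0.1003]
side table z -0.0021394229084664832
knob n 50 mean [ 0.5216 -0.2607  0.0375]
dark 60 [ 0.5218 -0.2629] yaw 65.21970154897747 [0.0039 0.0116]
lid circ ((0.5212810039520264, -0.25816383957862854), 0.03648458421230316)
stand 435 ((0.5506932735443115, 0.06145654246211052), (0.10853845626115799, 0.30018213391304016), 70.85299682617188)
S 68 ((0.6449681520462036, 0.03083358332514763), 0.032746244221925735) [0.6467 0.0299 0.0763]
M 68 ((0.554870069026947, 0.05923917517066002), 0.03433484211564064) [0.5546 0.06   0.0869]
L 73 ((0.455904483795166, 0.09159129858016968), 0.03548940643668175) [0.4546 0.0913 0.0964]
```

```bash
cat >> h.py <<'E'
def ori(ydeg):  # tool down, closing axis at world angle ydeg
    b=np.radians((ydeg+90)/2); return [0,np.cos(b),np.sin(b),0]
E
python3 - <<'E'
from h import *
np.set_printoptions(precision=3,suppress=True)
print(monitor.get_state()["qpos"])
for y in(161,-19):
    for p in([.268,.619,.38],[.5195,-.256,.38],[.5195,-.256,.0185],[.6445,.034,.1],[.552,.063,.1],[.454,.094,.1],[.454,.094,.25]): 
        print(y,p,kinematics.inverse_kinematics(p,ori(y)))
E
```

```text
[-1.27   0.477  0.022  1.555 -0.012  1.109 -0.083]
161 [0.268, 0.619, 0.38] [-1.046  0.409 -0.308  1.336  0.122  1.415  1.462]
161 [0.5195, -0.256, 0.38] [-0.559  0.436  1.293  1.639 -0.425  1.392 -2.686]
161 [0.5195, -0.256, 0.0185] [-0.437  1.124  1.256  1.983 -1.251  1.127 -2.072]
161 [0.6445, 0.034, 0.1] [-0.093  0.57  -0.077  1.732  0.056  0.841  2.614]
161 [0.552, 0.063, 0.1] [-0.174  0.447 -0.065  1.952  0.041  0.744  2.547]
161 [0.454, 0.094, 0.1] [-0.294  0.322 -0.053  2.161  0.027  0.659  2.444]
161 [0.454, 0.094, 0.25] [-0.446  0.102  0.116  2.025 -0.014  1.015  2.486]
-19 [0.268, 0.619, 0.38] [-1.495  0.4    0.354  1.372 -0.137  1.393 -1.475]
-19 [0.5195, -0.256, 0.38] [-0.561  0.441  1.3    1.639 -0.431  1.394  0.461]
-19 [0.5195, -0.256, 0.0185] [-0.236  0.787  0.821  1.973 -0.844  0.766  0.762]
-19 [0.6445, 0.034, 0.1] [-0.569  0.645  0.601  1.767 -0.46   0.873 -0.091]
-19 [0.552, 0.063, 0.1] [-0.634  0.495  0.528  1.983 -0.357  0.754 -0.225]
-19 [0.454, 0.094, 0.1] [-0.742  0.35   0.483  2.189 -0.264  0.657 -0.405]
-19 [0.454, 0.094, 0.25] [-0.849  0.099  0.555  2.047 -0.061  1.011 -0.595]
```

```bash
python3 - <<'E'
from h import *
np.set_printoptions(precision=3,suppress=True)
s=monitor.get_state
env.movel([.268,.619,.38],.3)
q=np.array(s()["qpos"]); q[0]+=np.arctan2(.619,.268)+.457; q[6]+=.5; env.goto_joints(q)
print(s()["tcp_pos"],s()["qpos"])
env.grip(.04,40)
o=ori(-19); p=np.array([.5195,-.256,.12])
env.reach(p,o); print(s()["tcp_pos"],s()["qpos"],s()["time"])
hit=env.movel([.5195,-.256,.0195],.08,stop_force=6); print(hit,s()["tcp_pos"],s()["force"])
if not hit:
    env.grip(0.0,40); print(s()["opening"],s()["gripper_force"],s()["tcp_pos"],s()["force"])
    env.movel([.5195,-.256,.16],.15); st=s(); print(st["opening"],st["gripper_force"],st["tcp_pos"],st["force"],st["time"],st["qpos"])
    im,d=cams.camera("side"); cv2.imwrite("pics/s1.png",im[150:350,180:400]); np.save("s1.npy",d)
E
```

```text
[ 0.606 -0.297  0.38 ] [ 0.339  0.389  0.035  1.355 -0.014  1.397  0.418]
[ 0.521 -0.257  0.121] [ 0.302  0.449  0.062  1.889 -0.037  0.802  0.052] 6.6333
False [ 0.52  -0.256  0.02 ] [ 0.011  0.443 -0.069]
0.0131761600951085 39.9429327249527 [ 0.52  -0.256  0.02 ] [ 0.086 -0.287  4.486]
0.013140745705257155 39.31453049182892 [ 0.519 -0.256  0.159] [-0.07  -0.241 -1.068] 9.475 [ 0.297  0.399  0.067  1.864 -0.034  0.882  0.049]
```

View pics/s1.png

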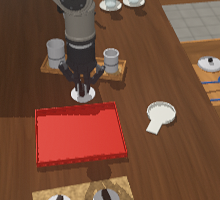

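The side crop shows the lid held in the fingers at (82,95), clear of the tray. Next I try it in the small tin.

```bash
cat >> h.py <<'E'
def offsets(R,a=2.2):
    P=[(a*(i+j/2),a*j*.866) for i in range(-6,7) for j in range(-6,7)]
    return np.array(sorted([p for p in P if np.hypot(*p)<=R],key=lambda p:(round(np.hypot(*p),2),np.arctan2(p[1],p[0]))))*1e-3
def search(c,zguess,R,tmax,F=3):
    s=monitor.get_state; t0=s()["time"]; z0=None
    c=np.array(c)
    for dx in offsets(R*1):
        p=c+dx
        zs=(zguess+.004) if z0 is None else z0+.0012
        if z0 is not None: env.movel([*prev,zs],.04)
        env.movel([*p,zs],.03)
        T0=s()["torque"]
        ze=(zguess-.004) if z0 is None else z0-.0025
        hit=env.movel([*p,ze],.012,stop_force=F); st=s(); z=st["tcp_pos"][2]
        print((dx*1e3).round(1),hit,"z",round(z*1e3,2),"F",st["force"].round(1),"M",(st["torque"]-T0).round(3),"t",round(st["time"],2),flush=True)
        prev=p
        if z0 is None and hit: z0=z
        elif not hit or z<z0-.0013: return p,z0
        if s()["time"]-t0>tmax: break
    return None,z0
E
python3 - <<'E'
from h import *
s=monitor.get_state
env.movel([.6445,.0335,.13],.2)
print(s()["time"],s()["tcp_pos"])
print(search([.6445,.0335],.0957,2.5,6))
E
```

```text
11.2583 [0.64431065 0.03183507 0.13014115]
[0. 0.] True z 95.15 F [-0.6 -0.5  4.1] M [-0.05   0.168 -0.006] t 12.88
[-1.1 -1.9] True z 95.19 F [-0.   0.9  4.6] M [ 0.113  0.039 -0.093] t 13.6
[ 1.1 -1.9] True z 95.16 F [-0.3  0.3  3.9] M [-0.009  0.17  -0.011] t 14.33
[2.2 0. ] True z 95.18 F [-0.4  0.1  5.2] M [-0.032  0.073 -0.015] t 15.07
[1.1 1.9] True z 95.2 F [ 0.1 -0.1  3.6] M [-0.067 -0.028 -0.013] t 15.79
[-1.1  1.9] True z 95.2 F [-0.4  0.2  4. ] M [ 0.082 -0.023 -0.089] t 16.52
[-2.2  0. ] True z 95.2 F [-0.6  0.4  5. ] M [ 0.047  0.05  -0.066] t 17.24
(None, np.float64(0.09514504906439541))
```

```bash
sed -i 's/def search(c,zguess,R,tmax,F=3):/def search(c,zguess,R,tmax,F=3,skip=0,z0=None):/; s/t0=s()\["time"\]; z0=None/t0=s()["time"]; prev=s()["tcp_pos"][:2]/; s/in offsets(R\*1):/in offsets(R)[skip:]:/; s/stop_force=F); st=s()/stop_force=F); env.dwell(.06); st=s()/; s/print((dx\*1e3).round(1),hit/print((dx*1e3).round(1),((st["tcp_pos"][:2]-c)*1e3).round(1),hit/' h.py
python3 - <<'E'
from h import *
print(search([.6445,.0335],.0957,4.5,12,skip=7,z0=.09515))
E
```

```text
[-3.3 -1.9] [-3.5 -2.1] True z 95.25 F [ 0.1 -0.2  4.2] M [-0.028  0.046 -0.021] t 18.02
[ 0.  -3.8] [ 0.5 -4.1] True z 95.2 F [-0.4 -0.5  5.1] M [-0.054  0.095  0.031] t 18.85
[ 3.3 -1.9] [ 3.7 -1.6] True z 95.21 F [-0.6 -0.8  4.5] M [-0.012  0.073 -0.024] t 19.68
[3.3 1.9] [3.4 2.4] True z 95.3 F [-1.   0.1  5.1] M [-0.047  0.028 -0.033] t 20.49
[0.  3.8] [-0.2  4. ] True z 95.22 F [-0.1  0.   5.5] M [0.034 0.075 0.011] t 21.31
[-3.3  1.9] [-3.7  1.7] True z 95.23 F [-0.   0.3  4.7] M [ 0.049  0.071 -0.032] t 22.12
[-2.2 -3.8] [-2.1 -4.5] True z 95.25 F [-1.1 -0.2  4. ] M [-0.067  0.072 -0.007] t 23.0
[ 2.2 -3.8] [ 2.7 -3.7] True z 95.27 F [-0.1 -0.4  4.3] M [-0.046  0.122  0.023] t 23.85
[4.4 0. ] [4.8 0.4] True z 95.3 F [-0.3 -0.1  4.8] M [-0.031  0.065 -0.007] t 24.7
[2.2 3.8] [2.2 4.2] True z 95.32 F [-0.6  0.4  4.9] M [0.022 0.135 0.001] t 25.54
[-2.2  3.8] [-2.5  4. ] True z 95.23 F [-0.7 -0.9  4.5] M [-0.005  0.09   0.023] t 26.38
[-4.4  0. ] [-4.7 -0.5] True z 95.26 F [-0.6 -0.6  4.7] M [-0.035  0.065 -0.07 ] t 27.22
(None, 0.09515)
```

```bash
python3 - <<'E'
from h import *
np.set_printoptions(precision=4,suppress=True)
s=monitor.get_state
env.movel([.6445,.0335,.135],.15); tp=s()["tcp_pos"]; print(tp, s()["opening"])
for cam in("side","top"):
    im,d=cams.camera(cam); P=cloud(cam,d); 
    cv2.imwrite(f"pics/{cam}2.png",im)
    for q in("lid_p",): print(cam,q,[(round(r["score"],2),w(r["at"],cam)-tp) for r in mark_of(q,cam)[:4]])
    print([(round(r["score"],2),w(r["at"],cam)) for r in mark_of("mouth_small",cam)[:2]])
    b=np.linalg.norm(P[...,:2]-tp[:2],axis=-1)<.05
    f=b&(P[...,2]>.124)&(P[...,2]<.140)&(im.min(-1)>110); F=P[f]-tp
    print("flange",f.sum(),F.mean(0) if f.sum() else 0, cv2.minEnclosingCircle(F[:,:2].astype(np.float32)) if f.sum() else 0)
    t=b&(P[...,2]>.072)&(P[...,2]<.088); print("rim",t.sum(),P[t].mean(0))
    if cam=="side":
        c,R,tt=T(cam); u=R@tp+tt; u=(int(u[0]/u[2]*c["fx"]+c["cx"]),int(u[1]/u[2]*c["fy"]+c["cy"])); print(u)
        cv2.imwrite("pics/s2c.png",cv2.resize(im[u[1]-35:u[1]+45,u[0]-45:u[0]+45],None,fx=6,fy=6,interpolation=cv2.INTER_NEAREST))
E
```

```text
[0.6444 0.0335 0.1347] 0.013104891854844486
side lid_p [(0.76, array([-0.0975, -0.5559, -0.1328])), (0.7, array([-0.0016,  0.0014, -0.0188])), (0.58, array([-0.2179, -0.5578, -0.1317]))]
[(0.55, array([0.6481, 0.034 , 0.0798])), (0.37, array([ 0.5015, -0.2624, -0.002 ]))]
flange 117 [-0.0019 -0.0119 -0.0052] ((-0.0001890479470603168, -0.00428693788126111), 0.03475501388311386)
rim 66 [0.6461 0.0309 0.0766]
(289, 189)
top lid_p [(0.59, array([-0.2192, -0.5562, -0.1293])), (0.55, array([-0.0974, -0.5533, -0.1296]))]
[]
flange 0 0 0
rim 0 [nan nan nan]<stdin>:13: RuntimeWarning: Mean of empty slice.
  ret = um.true_divide(
```

View pics/s2c.png

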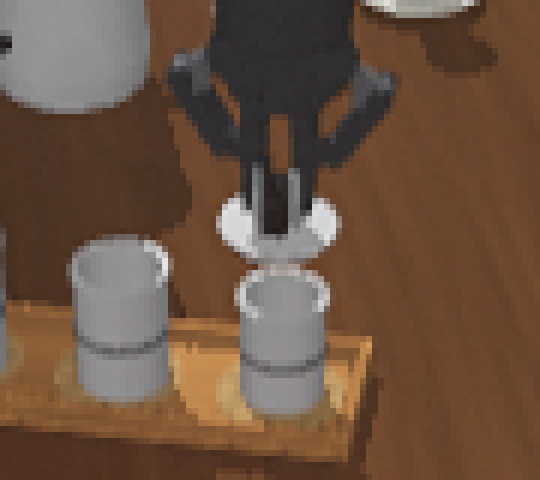

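The crop shows the lid level in the fingers at (278,225), above the small tin at (283,290) and about 1–2 mm from its axis. The 19 probes spanned that offset and all ended on the rim, so the lid is too big for the small tin. In the medium tin I limit the depth to about 2 mm until the fit is confirmed.

```bash
sed -i 's/z0-.0025/z0-.0015/; s/z<z0-.0013/z<z0-.0009/' h.py
python3 - <<'E'
from h import *
s=monitor.get_state
env.movel([.5535,.064,.135],.15)
env.movel([.5535,.064,.1085],.06,stop_force=3)
print(s()["tcp_pos"],s()["time"])
print(search([.5535,.064],.1057,4.5,14,z0=.1052))
E
```

```text
[0.55338181 0.0639244  0.10814838] 29.3167
[0. 0.] [0.4 0.2] True z 105.38 F [-0.3 -0.6  4.9] M [ 0.037 -0.097  0.11 ] t 30.09
[-1.1 -1.9] [-1.4 -2.2] True z 105.03 F [ 0.2 -0.2  4. ] M [-0.111 -0.023  0.02 ] t 30.87
[ 1.1 -1.9] [ 1.1 -1.9] True z 105.24 F [ 0.3 -0.1  4.6] M [-0.046 -0.212  0.04 ] t 31.64
[2.2 0. ] [2.7 0. ] True z 105.43 F [-0.3 -0.3  4.4] M [0.026 0.112 0.042] t 32.42
[1.1 1.9] [1.5 2. ] True z 105.39 F [-0.3 -0.3  5.2] M [ 0.052  0.197 -0.002] t 33.19
[-1.1  1.9] [-1.   2.1] True z 105.3 F [-0.3  0.5  4.3] M [0.021 0.136 0.006] t 33.97
[-2.2  0. ] [-2.4 -0.1] True z 105.08 F [-0.3 -0.7  5.3] M [ 0.123  0.149 -0.026] t 34.74
[-3.3 -1.9] [-3.5 -2.1] True z 105.04 F [-0.6 -0.4  4.4] M [ 0.008  0.174 -0.014] t 35.52
[ 0.  -3.8] [ 0.6 -4.1] True z 105.38 F [ 0.9 -0.3  5.2] M [-0.034 -0.045 -0.061] t 36.32
[ 3.3 -1.9] [ 3.6 -1.7] True z 105.38 F [-0.7 -0.   4.6] M [ 0.07   0.006 -0.024] t 37.12
[3.3 1.9] [3.7 2.2] True z 105.43 F [-0.9  0.1  5.2] M [ 0.015  0.123 -0.011] t 37.92
[0.  3.8] [0.2 4.1] True z 105.42 F [-1.2  0.3  4.7] M [ 0.051  0.163 -0.057] t 38.72
[-3.3  1.9] [-3.6  1.9] True z 105.14 F [-0.9 -1.6  4.5] M [ 0.063  0.097 -0.023] t 39.52
[-2.2 -3.8] [-2.1 -4.5] True z 105.16 F [-0.2 -1.1  4.8] M [-0.155  0.047 -0.078] t 40.38
[ 2.2 -3.8] [ 2.6 -3.7] True z 105.43 F [-0.3 -0.7  5.2] M [-0.074 -0.073 -0.027] t 41.21
[4.4 0. ] [4.9 0.3] True z 105.46 F [-0.1  0.6  5.9] M [0.03  0.138 0.017] t 42.03
[2.2 3.8] [2.5 4.1] True z 105.45 F [-0.2 -0.2  5.1] M [ 0.03   0.166 -0.048] t 42.86
[-2.2  3.8] [-2.2  4. ] True z 105.34 F [-1.9 -0.6  5.5] M [-0.007  0.107  0.015] t 43.68
(None, 0.1052)
```

The contact height dips by about 0.4 mm around offset (-2.5,-1.6), which the small tin never showed. I'll probe more finely there.

```bash
python3 - <<'E'
from h import *
import h
s=monitor.get_state
o=offsets(1.0,.9); h.offsets=lambda R:o
c=np.array([.5535-.0025,.064-.0016])
print(search(c,.1057,1,6,F=6,z0=.1050))
E
```

```text
[0. 0.] [ 0.1 -0.5] True z 104.59 F [-2.2 -0.3  5.3] M [-0.112  0.363 -0.054] t 44.58
[-0.5 -0.8] [-0.3 -0.7] True z 104.61 F [-1.1 -0.3  6. ] M [-0.102  0.34   0.017] t 45.39
[ 0.5 -0.8] [ 0.5 -0.8] True z 104.59 F [-0.7 -0.3  7.2] M [-0.085  0.314  0.079] t 46.2
[0.9 0. ] [1.1 0.1] True z 104.62 F [-1.6  0.5  6.9] M [-0.017  0.39   0.019] t 47.01
[0.5 0.8] [0.8 0.7] True z 104.56 F [-0.6 -0.7  7.1] M [ 0.139  0.406 -0.046] t 47.83
[-0.5  0.8] [-0.1  1.1] True z 104.54 F [-1.3  0.6  6.4] M [ 0.07   0.393 -0.055] t 48.64
[-0.9  0. ] [-0.8  0.1] True z 104.59 F [-1.1  0.1  7. ] M [-0.111  0.44  -0.055] t 49.45
(None, 0.105)
```

Moments and heights agree that the lid rides the −x edge at these points and the +x edge further right. They also put the y balance at about −1.3. The mouth must lie near offset (−0.5,−1.2), in a gap the grid left.

```bash
python3 - <<'E'
from h import *
import h
s=monitor.get_state
o=np.vstack([offsets(1.0,.9)]); h.offsets=lambda R:o
c=np.array([.5535-.0005,.064-.0011])
print(search(c,.1057,1,5,F=4,z0=.1052))
E
```

```text
[0. 0.] [0.3 0.1] True z 104.97 F [-1.2  0.2  4.8] M [0.23  0.137 0.044] t 50.24
[-0.5 -0.8] [-0.4 -0.9] True z 104.88 F [ 0.4 -0.9  5.8] M [-0.086  0.245  0.012] t 51.03
[ 0.5 -0.8] [ 0.2 -0.7] True z 104.96 F [-0.6 -0.2  5.9] M [-0.018  0.047  0.071] t 51.82
[0.9 0. ] [ 0.9 -0.2] True z 104.96 F [-2.7 -0.3  4.8] M [0.171 0.103 0.034] t 52.61
[0.5 0.8] [0.8 0.8] True z 105.08 F [-1.  -0.1  5.1] M [0.229 0.219 0.008] t 53.4
[-0.5  0.8] [0.2 1.2] True z 105.19 F [-0.3 -0.4  5. ] M [0.006 0.304 0.052] t 54.19
[-0.9  0. ] [-1.  -0.1] True z 104.83 F [-0.7  0.6  5.7] M [0.061 0.24  0.051] t 54.98
(None, 0.1052)
```

No entry anywhere around the medium mouth at 4–6 N, and the region is now densely covered, so the lid is too big for it. On to the large tin, with quicker probes.

```bash
cat > big.py <<'E'
from h import *
s=monitor.get_state; z0=.1152
c=np.array([.4539,.0940])
p=s()["tcp_pos"]; env.movel([p[0],p[1],.1225],.15)
env.movel([*c,.1225],.2); env.movel([*c,z0+.0015],.05,stop_force=3)
inn=None
for dx in offsets(3.7,1.8):
    q=c+dx
    env.movel([*q,z0+.001],.05)
    hit=env.movel([*q,z0-.0015],.015,stop_force=4); st=s(); z=st["tcp_pos"][2]
    print((dx*1e3).round(1),((st["tcp_pos"][:2]-c)*1e3).round(1),hit,round(z*1e3,2),st["force"].round(1),st["torque"].round(3),round(st["time"],2),flush=True)
    if not hit or z<z0-.0009: inn=q;break
    if st["time"]>66: break
if inn is not None:
    for k in range(4):
        hit=env.movel([*inn,.1053],.03,stop_force=7); st=s()
        print("down",hit,st["tcp_pos"].round(4),st["force"].round(1),round(st["time"],2),flush=True)
        if st["tcp_pos"][2]<.1068 or st["time"]>68: break
        f=st["force"][:2]; inn=inn+np.clip(f,-5,5)/5*.0006
        env.movel([*inn,st["tcp_pos"][2]+.0004],.03)
    if s()["tcp_pos"][2]<.1075:
        env.grip(.03,20); t=s()["tcp_pos"]; env.movel([t[0],t[1],t[2]+.05],.1)
        st=s(); print("released",st["tcp_pos"],st["opening"],st["force"],st["time"])
E
python3 big.py
```

```text
[0. 0.] [ 0.4 -0.2] False 113.76 [ 1.3 -0.8 -0.2] [-0.253 -0.373 -0.018] 56.75
down True [0.4558 0.0938 0.1055] [-0.2 -1.2  6.1] 57.11
released [0.45442541 0.09350874 0.1546461 ] 0.0300812207610348 [-0.86510673 -0.02678661  0.58573616] 58.0667
```

```bash
python3 - <<'E'
from h import *
np.set_printoptions(precision=4,suppress=True)
env.movel([.4544,.0935,.22],.2)
im,d=cams.camera("side"); P=cloud("side",d)
m=(np.linalg.norm(P[...,:2]-[.4555,.0913],axis=-1)<.045)&(P[...,2]>.09)&(P[...,2]<.112)&(im.min(-1)>150)
n=P[m]; A=np.c_[n[:,:2]-n[:,:2].mean(0),np.ones(len(n))]; print(m.sum(),n.mean(0),np.linalg.lstsq(A,n[:,2],rcond=None)[0])
cv2.imwrite("pics/s3.png",cv2.resize(im[150:240,200:330],None,fx=5,fy=5,interpolation=cv2.INTER_CUBIC)); print(monitor.get_state()["time"])
E
```

```text
37 [0.4552 0.0927 0.1002] [-0.0004  0.0092  0.1002]
58.5917
```

View pics/s3.png

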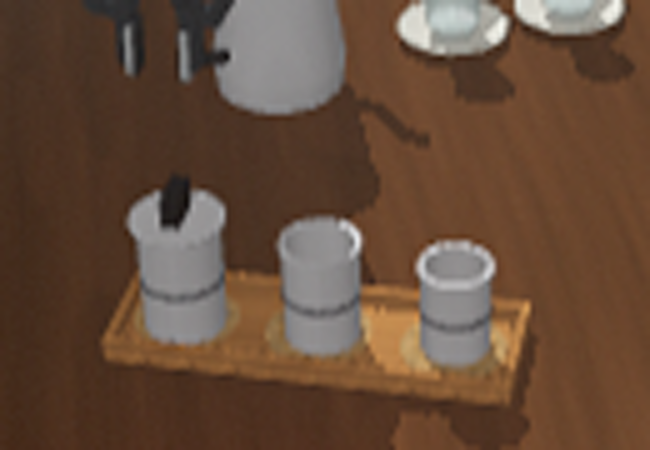

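The lid sits level and home on the large tin at (177,215), with a measured tilt of about 0.01 rad. The gripper is clear and the other two tins are open.

```bash
python3 -c "
from cell import env
print(env.job_done())"
```

```text
the job is handed in; nothing more can be done
None
```

The job is handed in at about 59 s: the tray lid stayed on the rim of the small and medium tins at every spot probed, went into the large tin on the first probe, and was pressed fully home, released and seen level in the side camera; the judge's verdict was not shown.

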